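# Hold the paint chest open for a painter

## Task

Get the paint chest ready at the painting table: first fold its pink side flap outwards and down until it stands level as a brush shelf, while the lid is still shut. Then raise the lid by its bar to an opening of 60 degrees and keep holding it there: the lid falls shut on its own, so finish with the fingers still carrying it. Leave the mug, the can and the duck where they stand.

Things in the scene. Friction and masses are not known exactly. Their poses are not given: they have to be found in the camera images.
- chest: fixed plywood paint chest, 170 (x) x 230 (y) x 133 mm high with the lid shut, standing on the table. Origin: centre of its underside; its x axis points from the front (bar side) to the back (lid hinge), its y axis to the side away from the flap, z up. Walls 10 mm thick, floor 25 mm above the table; the -y side is open and is closed by the flap. Small paint pots stand fixed inside at the +y side.
- lid (a joint): opening of the lid, rad: 0 shut and level, grows as the front edge rises, 1.047 = 60 degrees, stop at 1.9. The hinge is nearly frictionless: the lid (0.3 to 0.6 kg) falls shut when let go.
- lid_bar (a point): middle of the lid's round steel grip bar, 10 mm thick, 90 mm long, parallel to the chest's y axis, with a post at each end; 40 mm off the lid's front edge (35 mm clear gap: a wide open gripper would land on the lid), in the lid's plane (129 mm above the table when shut), 210 mm from the hinge axis. It can turn between gripping fingers. x axis: from bar to hinge; z: out of the lid's top.
- lid_hinge (a point): point on the hinge axis of the lid, in the middle of the chest's back rim, 129 mm above the table; the axis runs along the chest's y. The lid is a plywood panel 170 x 230 x 8 mm with a mint green top, centred in thickness on this axis.
- flap (a joint): angle of the flap, rad: 0 upright (closing the side of the chest), grows as it folds outwards (chest -y) and down, 1.571 = level, stop at 1.8 (drooping). The hinge is stiff (0.3 N m): it stays where it is left. It starts partly open, 0.55 to 0.9.
- flap_hinge (a point): middle of the flap's hinge axis, at the bottom of the chest's -y side (chest frame 0, -111, 25 mm), axis along the chest's x. The flap is a stiff pink panel 150 mm long (chest x), 100 mm from hinge to free edge, 8 mm thick, centred in thickness on the axis.
- flap_edge (a point): middle of the free edge of the flap, 100 mm from the hinge axis, at mid thickness. Its z axis points from the hinge to the free edge, its y axis out of the face that looks into the chest (up when level).
- mug: loose mint green ceramic mug, rim radius 40 mm, 95 mm high, origin at the centre of its underside; stands beyond the flap. Not to be disturbed.
- can: loose red can, 66 mm diameter, 115 mm high, origin at the centre of its underside; stands beside the chest at its +y side. Not to be disturbed.
- duck: loose yellow ceramic duck figure, 72 mm diameter, 90 mm high, origin at the centre of its underside; stands in front of the chest to its +y side. Not to be disturbed.

How it is judged (in metres and radians):
On the way, in this order (a step that is already met when the one before it is completed fails the run):
1. the flap is folded level (within 8 degrees) while the lid is still shut (value of joint flap between 1.431 and 1.711 rad and value of joint lid below 0.15 rad), for 0.3 s.
2. the lid is raised to 60 degrees (within 6) and held by the fingers (value of joint lid between 0.942 and 1.152 rad and contact force between the fingers and lid above 0.4 N), for 0.3 s.
At the end, for the whole second after the job is handed in: The lid is held still at 60 degrees (within 6) with the gripper's fingers on it and none of the mug, can or duck touching it, and the flap is still level (within 8 degrees) (all of step 2 and velocity of joint lid between -0.08 and 0.08 rad/s and contact force between each of mug, can, duck and lid below 0.1 N and value of joint flap between 1.431 and 1.711 rad); the arm keeps its last pose, push and grip.
It fails at once if the mug, the can or the duck is shifted by more than 20 mm or tipped (distance of any of mug, can, duck from where it was at the start of the episode above 0.02 m or angle between any of mug, can, duck's own z axis and vertical above 0.35 rad).
It also fails if it takes over 45 s, if anything falls off the work surface, if the arm or the gripper's body presses on something with over 40 N, if the wrist force passes 120 N, or if a joint passes its speed limit or range.

## Robot

A 6-joint arm with a two-finger parallel gripper is mounted at the origin on the work surface. World frame = base frame: x ahead of the robot, y to its left, z up, the work surface at z = 0. Lengths are in mm, angles in rad, forces in N, time in s.
With the tool pointing down it reaches from about 350 to 775 mm from the base axis. Payload 7.3 kg.
Tool frame: the origin (TCP) lies midway between the tips of the shut fingers; the grasp point (between the pads) lies 19 mm behind it; z points along the fingers, y is the direction in which the jaws open and shut (so a half turn about z gives the same grasp; the last joint's range is limited). The gripper opens to 92 mm and grips with 3 to 60 N. Pads are 19 mm wide; open, the fingers measure 130 mm over their backs; the gripper's body (75 mm by 190 mm) begins 47 mm behind the grasp point.
Start: joints at [-1.457, 0.342, 1.524, -0, 1.275, -0.146], TCP at [134.888, -507.396, 226.741] pointing down, gripper open.
Joint ranges: [-2.53, 2.53], [-0.77, 2.02], [0.04, 2.7], [-1, 4.14], [0.28, 2.66], [-3.11, 3.11]. Speed limits (rad/s): [2.57, 2.57, 3.14, 3.14, 3.14, 3.14].

## Interface

Orientations are given as [roll, pitch, yaw] about the fixed x, y, z axes, in that order (R = Rz(yaw) Ry(pitch) Rx(roll)).
In Python, from plant import sensors, imaging, ticket gives the robot as it stands. The module is installed in compiled form; this text tells all that it offers.
- The arm moves only by the tool arm_command, never from a script. Its argument "increments" is one flat list of numbers, 5 for each row, row after row: the closure, from 0 (fully open) to 1 (shut), then the shift along the tool's x, y, z in mm, then the turn about the tool's z in degrees. In form: [hand, dx, dy, dz, spin, hand, dx, dy, dz, spin, ...]. A call has 1 to 20 rows; each row is the pose to reach, as a shift and turn from the pose commanded when the call began, along the tool's axes at that moment; what a row does not reach only later rows make up. A row lasts 1/8 s, in which the tool goes at most 62.5 mm and 10.7 degrees, less where a joint would pass 70% of its speed; a pose out of reach is approached as far as the arm can. A call with a gripper value outside its range is refused whole. The fingers move at their own pace and stop on an object; the grip force is fixed at half the most. Time passes only in rows, so rows that repeat a pose let the fingers close. It gives the time, the measured TCP pose, the force and the opening at its end, in the units of the state.
- sensors.get_obs(): the state, without advancing time (a new reading comes with each control period).
- imaging.capture(name): name is "side" or "top" or "wrist"; returns the picture (400x640x3 uint8, blue, green, red); there is no depth.
- imaging.calibration(name): a dict with "fx", "fy", "cx", "cy" (pixels), "world_to_cam" (4x4, takes a point from world to camera coordinates); the wrist camera has in their place "hand_eye" (4x4, takes a point from camera to tool coordinates, whose origin is the TCP and whose axes are the flange's). Camera axes: x right, y down, z forward; pixel columns grow to the right and rows downward; lengths in mm; the calibration is good to about 2 mm. A picture is of the moment at which its call begins: read the wrist's pose just before it. calibration takes no time and is no camera call.
- ticket.close_job(): hands the job in, once; it reports no verdict.
The state is a dict: "time": time; "joint_positions": joint angles; "dq": joint speeds; "tau": joint torques, N m; "tool_pos": TCP position; "tcp_rot": TCP orientation; "contact_force": force on the tool from outside, world axes, zero at the start; "moment": the same for the moment, N m; "grip_width": finger opening in mm.
Only numpy, scipy, OpenCV 4.12 (cv2) and the standard library are available. Lean on these libraries where they do the work, as an engineer would, in place of code of your own. Each camera call takes 0.05 s, during which the arm holds its last target. There are 200 camera calls.

## Working session

There is one attempt and no reset: what is moved stays moved. The work goes in short steps, Python scripts to look and compute and a tool call to move; the robot and the scene stay as the last step left them, time stands still between calls to the robot, and variables do not carry over. Pictures are saved under pics/ and viewed, about 8 in all and at most 12, crops included, and the job is handed in when it is done.

Besides the shell and the picture viewer there is one more tool, called after "Request:" as name(argument=value, ...), one argument or row to a line, values as JSON. arm_command: Moves the arm, as the interface text tells. Its arguments: {"type":"object","properties":{"increments":{"type":"array","items":{"type":"number"}}},"required":["increments"]}

```bash
mkdir -p pics; python3 - <<'E'
from plant import sensors, imaging
import cv2,numpy as np
np.set_printoptions(precision=4,suppress=True)
print(sensors.get_obs())
for n in ("top","side"):
    cv2.imwrite(f"pics/{n}0.png",imaging.capture(n)); print(n,imaging.calibration(n))
print(imaging.calibration("wrist"))
E
```

```text
{'time': 0.0, 'joint_positions': array([-1.457 ,  0.3427,  1.525 ,  0.    ,  1.2754, -0.146 ]), 'dq': array([ 0.0004, -0.0001,  0.0002, -0.0013,  0.0009, -0.0004]), 'tau': array([ -0.0002, -43.124 , -24.4221,   0.0716,   0.0559,  -0.0001]), 'tool_pos': array([ 134.8388, -506.9508,  226.024 ]), 'tcp_rot': array([-3.14  , -0.0002,  0.2598]), 'contact_force': array([-0.2356,  0.0296, -0.5734]), 'moment': array([ 0.001 , -0.0127,  0.0324]), 'grip_width': 91.86657257822242}
top {'fx': 467.18233600682004, 'fy': 467.18233600682004, 'cx': 322.7462170558426, 'cy': 202.8856118495039, 'world_to_cam': array([[   0.0117,   -0.9999,    0.0005,   92.2806],
       [  -0.999 ,   -0.0117,   -0.0422,  559.0308],
       [   0.0423,    0.    ,   -0.9991, 1157.6135],
       [   0.    ,    0.    ,    0.    ,    1.    ]])}
side {'fx': 465.54189563298974, 'fy': 465.54189563298974, 'cx': 321.25820864024905, 'cy': 195.6801977695537, 'world_to_cam': array([[   0.9987,   -0.0474,   -0.0169, -539.3238],
       [  -0.0472,   -0.763 ,   -0.6447,  146.1098],
       [   0.0177,    0.6447,   -0.7642, 1071.8863],
       [   0.    ,    0.    ,    0.    ,    1.    ]])}
{'fx': 324.14351734747487, 'fy': 324.14351734747487, 'cx': 319.32672468409174, 'cy': 196.46148387654046, 'hand_eye': array([[  -0.0003,   -0.9598,   -0.2806,   76.2743],
       [   1.    ,   -0.0004,    0.0002,   -0.6538],
       [  -0.0003,   -0.2806,    0.9598, -158.4655],
       [   0.    ,    0.    ,    0.    ,    1.    ]])}
```

View pics/top0.png

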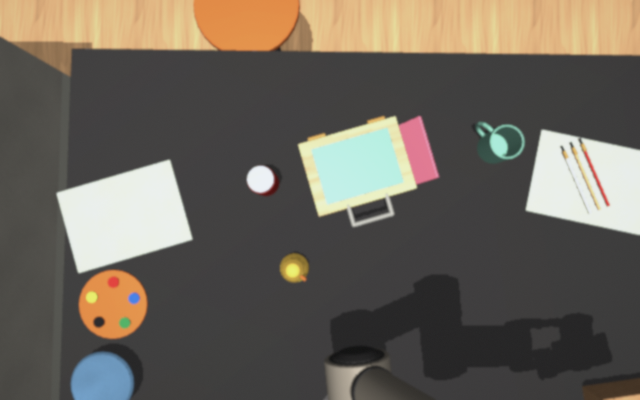

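View pics/side0.png

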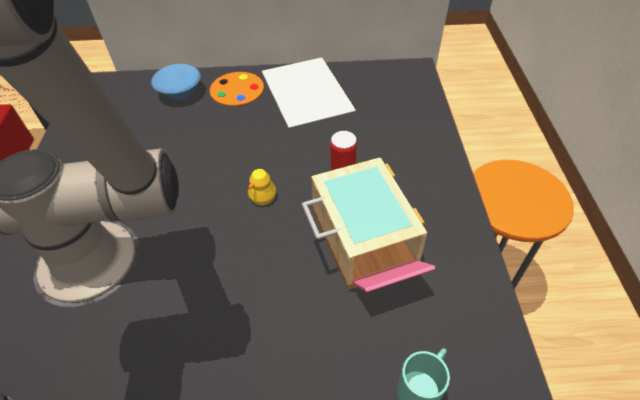

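The top view shows the chest, with lid corners at about (299,144), (396,117), (416,187), (319,216). The bar is at (372,220) and the pink flap at (420,150) on the right. The mug is at (507,141), the can at (261,179) and the duck at (294,268). The side view agrees, with the flap half open at (395,277). Next I measure.

```bash
cat > h.py <<'E'
import cv2,numpy as np
from plant import sensors, imaging
np.set_printoptions(precision=3,suppress=True)
C={n:imaging.calibration(n) for n in("top","side")}
def ray(n,uv):
    c=C[n];T=c["world_to_cam"];R=T[:3,:3]
    d=R.T@[(uv[0]-c["cx"])/c["fx"],(uv[1]-c["cy"])/c["fy"],1]
    return -R.T@T[:3,3],d
def plane(n,uv,z):
    o,d=ray(n,uv);return o+d*(z-o[2])/d[2]
def tri(a,b):
    (o1,d1),(o2,d2)=ray("top",a),ray("side",b)
    s=np.linalg.lstsq(np.c_[d1,-d2],o2-o1,rcond=None)[0]
    p,q=o1+s[0]*d1,o2+s[1]*d2;return (p+q)/2,np.linalg.norm(p-q)
def big(hsv,lo,hi,roi=None):
    m=cv2.inRange(hsv,np.array(lo),np.array(hi))
    if roi: k=np.zeros_like(m);x0,y0,x1,y1=roi;k[y0:y1,x0:x1]=255;m&=k
    cs=cv2.findContours(m,cv2.RETR_EXTERNAL,cv2.CHAIN_APPROX_NONE)[0]
    return max(cs,key=cv2.contourArea)
E
python3 - <<'E'
from h import *
im={n:cv2.imread(f"pics/{n}0.png") for n in C}
H={n:cv2.cvtColor(im[n],cv2.COLOR_BGR2HSV) for n in C}
# mint top rectangle
for n,roi in(("top",(290,100,425,220)),("side",(310,155,425,245))):
    c=big(H[n],(75,40,120),(100,255,255),roi)
    M=cv2.moments(c);P=np.array([plane(n,p[0],133)[:2] for p in c])
    r=cv2.minAreaRect(P.astype(np.float32));print(n,"mint",M['m00'],r)
# whole lid incl plywood (top view)
c=big(H["top"],(20,30,120),(100,255,255),(290,100,425,220))
q=cv2.boxPoints(cv2.minAreaRect(c));print("lid px",q)
P=np.array([plane("top",p[0],133)[:2] for p in c]);print("lid",cv2.minAreaRect(P.astype(np.float32)))
for n in C:
    roi=(395,100,450,200) if n=="top" else (340,240,450,310)
    c=big(H[n],(155,60,100),(178,255,255),roi);print(n,"flap",cv2.contourArea(c),cv2.approxPolyDP(c,3,True)[:,0].tolist())
for nm,lo,hi,roi,z in(("mug",(70,60,30),(95,255,255),(470,110,530,170),95),("can",(0,0,180),(180,60,255),(240,160,276,200),115),("duck",(18,120,80),(35,255,255),(275,245,315,290),45)):
    c=big(H["top"],lo,hi,roi);(x,y),r=cv2.minEnclosingCircle(c);print(nm,x,y,r,plane("top",(x,y),z))
t=im["top"][90:240,280:540];s=im["side"][180:320,290:450]
a=cv2.resize(t,None,fx=3,fy=3);b=cv2.resize(s,None,fx=4,fy=4)
cv2.imwrite("pics/a.png",a)
cv2.imwrite("pics/b.png",b)
E
```

```text
top mint 4242.5 ((637.991455078125, 22.527183532714844), (126.64883422851562, 176.62864685058594), 16.911720275878906)
side mint 3751.5 ((638.853759765625, 21.677772521972656), (127.74581909179688, 177.67027282714844), 16.874778747558594)
lid px [[296.114 142.011]
 [395.303 113.357]
 [417.007 188.487]
 [317.819 217.141]]
lid ((638.527587890625, 23.580902099609375), (176.33291625976562, 233.0932159423828), 16.612550735473633)
top flap 1519.0 [[420, 115], [399, 124], [418, 184], [439, 177]]
side flap 1059.0 [[435, 266], [414, 260], [353, 283], [369, 291]]
mug 498.5400085449219 137.8800048828125 26.4709415435791 [ 711.389 -310.553   95.   ]
can 260.0662536621094 178.84939575195312 13.312053680419922 [606.878 242.794 115.   ]
duck 294.0 267.3448181152344 14.65526294708252 [399.715 166.495  45.   ]
```

View pics/a.png

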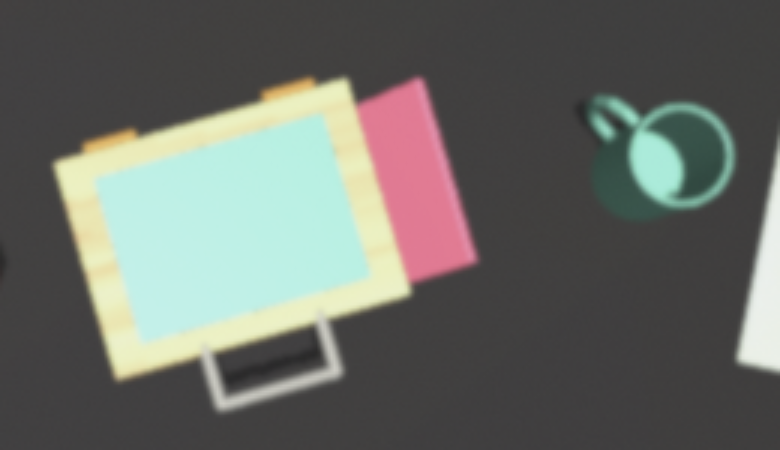

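View pics/b.png

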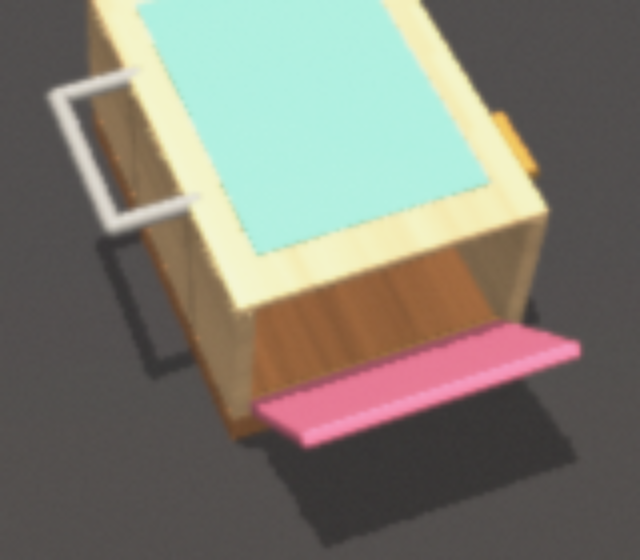

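The crops show the flap's outer edge at top pixels (420.3,116) to (439,177.3) and side pixels (434,266) to (365.5,289.5). The bar ends are at top pixels (353.3,225.7) and (393.3,214.3). The mug rim centre is at (507.3,141.7).

```bash
python3 - <<'E'
from h import *
c=np.array([638.4,22.]);y=np.radians(16.9);ex=np.array([np.cos(y),np.sin(y)]);ey=np.array([-ex[1],ex[0]])
ch=lambda p:np.array([(p[:2]-c)@ex,(p[:2]-c)@ey])
for a,b in(((420.3,116),(434,266)),((439,177.3),(366,290))):
    p,e=tri(a,b);q=ch(p);print("flap edge",p,e,q,"ang",np.arctan2(-111-q[1],p[2]-25))
for uv in((353.3,225.7),(393.3,214.3)): print("bar end",ch(plane("top",uv,129)))
print("mug",ch(plane("top",(507.3,141.7),95)),"duck",ch(plane("top",(294,267),45)),"can",ch(plane("top",(260,179),115)))
w=lambda x,yy:c+ex*x+ey*yy
o=sensors.get_obs();yt=o["tcp_rot"][2];tx=np.array([np.cos(yt),np.sin(yt)]);ty=np.array([tx[1],-tx[0]])
for n,p in(("flap start d30",w(0,-141)),("d62",w(0,-173)),("bar",w(-125,0)),("bar60",w(85-105,0))):
    d=p-o["tool_pos"][:2];print(n,p,np.hypot(*p),"tool xy",d@tx,d@ty)
E
```

```text
flap edge [ 759.597 -125.796  103.003] 1.1717330358465967 [  72.998 -176.646] ang 0.6995875554821483
flap edge [ 618.276 -170.025  100.784] 3.202544449207442 [ -75.077 -177.882] ang 0.723079139237381
bar end [-127.887   46.755]
bar end [-128.462  -46.883]
mug [ -41.156 -356.43 ] duck [-185.575  207.411] can [ 33.734 220.662]
flap start d30 [ 679.389 -112.911] 688.7076706378169 tool xy 627.5293254582666 -240.99840661895763
d62 [ 688.691 -143.529] 703.4887746184543 tool xy 628.6540494635959 -209.01817841602207
bar [518.798 -14.338] 518.9963871932206 tool xy 497.6507438920668 -377.5178339923246
bar60 [619.264  16.186] 619.4752217701192 tool xy 602.5858676829492 -381.2083346348117
```

Request:
arm_command(
  increments=[1,607,-240,0,-92,1,607,-240,0,-92,1,607,-240,0,-92,1,607,-240,0,-92,1,607,-240,0,-92,1,607,-240,0,-92,1,607,-240,0,-92,1,607,-240,0,-92,1,607,-240,0,-92,1,607,-240,0,-92,1,607,-240,0,-92,1,607,-240,0,-92,1,607,-240,0,-92,1,607,-240,0,-92],
)

```text
time: 1.85
tool_pos: [659.1, -120.6, 227.0]
tcp_rot: [-3.141, 0.0, 1.864]
contact_force: [0.7, 0.1, 0.5]
grip_width: 0.3
```

Request:
arm_command(
  increments=[1,0,0,60,0,1,0,0,110,0,1,0,0,132,0,1,-6,0,140,0,1,-12,0,146,0,1,-18,0,152,0,1,-24,0,158,0,1,-30,0,165,0,1,-34,0,172,0,1,-34,0,178,0,1,-34,0,184,0,1,-34,0,190,0,1,-34,0,195,0,1,-34,0,198,0,1,-34,0,198,0,1,-34,0,198,0,1,-34,0,198,0],
)

```text
time: 3.98
tool_pos: [669.3, -151.6, 28.3]
tcp_rot: [-3.141, -0.001, 1.866]
contact_force: [-0.7, -0.0, 0.3]
grip_width: 0.3
```

```bash
python3 - <<'E'
from h import *
i=imaging.capture("side");cv2.imwrite("pics/s1.png",cv2.resize(i[150:350,260:500],None,fx=3,fy=3))
E
```

```text
(no output)
```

View pics/s1.png

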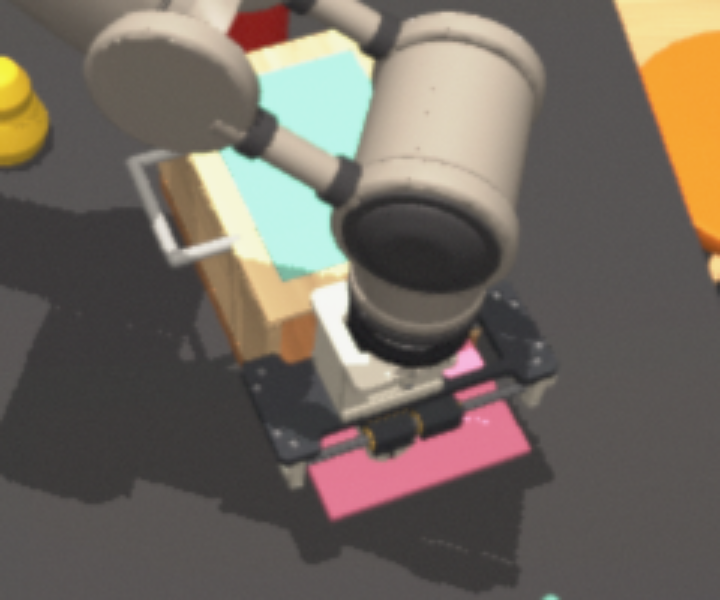

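Request:
arm_command(
  increments=[0.7,0,0,-60,0,0.7,0,0,-120,0,0.7,0,0,-180,0,0.7,0,0,-200,0,0.7,60,-40,-200,0,0.7,120,-75,-200,0,0.7,175,-105,-200,0,0.7,175,-105,-200,0,0.7,175,-105,-200,0,0.7,175,-105,-200,0],
)

```text
time: 5.28
tool_pos: [519.6, -16.1, 228.7]
tcp_rot: [3.141, 0.001, 1.865]
contact_force: [0.6, 0.1, -0.0]
grip_width: 27.6
```

```bash
python3 - <<'E'
from h import *
o=sensors.get_obs();print(o["tool_pos"],o["tcp_rot"],o["grip_width"])
I={n:imaging.capture(n) for n in("side","top","wrist")}
c=np.array([638.4,22.]);y=np.radians(16.9);ex=np.array([np.cos(y),np.sin(y)]);ey=np.array([-ex[1],ex[0]])
ch=lambda p:np.r_[(p[:2]-c)@ex,(p[:2]-c)@ey,p[2]]
A={}
for n in C:
    k=big(cv2.cvtColor(I[n],cv2.COLOR_BGR2HSV),(155,60,100),(178,255,255),(390,90,470,210) if n=="top" else (330,230,470,350))
    a=cv2.approxPolyDP(k,4,True)[:,0];print(n,a.tolist());A[n]=a
    for p in a: print(ch(plane(n,p,29)))
w=I["wrist"]
cv2.imwrite("pics/w2.png",w)
E
```

```text
[519.637 -16.072 228.654] [3.141 0.001 1.865] 27.552547325808472
top [[426, 118], [400, 126], [416, 184], [444, 176]]
[  75.665 -208.327   29.   ]
[  74.518 -140.534   29.   ]
[ -74.924 -137.159   29.   ]
[ -75.277 -209.342   29.   ]
side [[415, 262], [353, 282], [370, 323], [436, 300]]
[  73.175 -117.377   29.   ]
[ -72.646 -116.536   29.   ]
[ -75.733 -213.988   29.   ]
[  71.82  -214.284   29.   ]
```

View pics/w2.png

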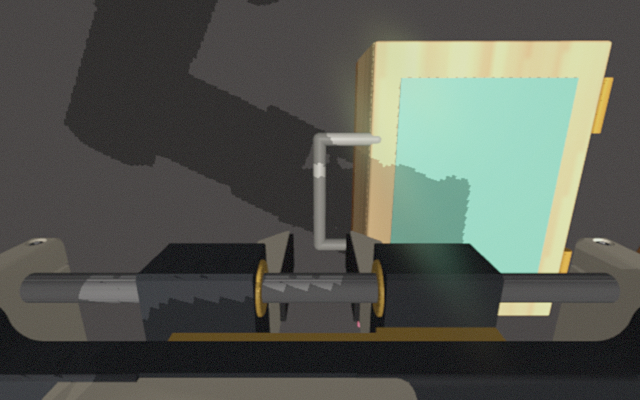

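The flap is level: its edge is at chest y of about -209 to -211, about 25 mm up. The wrist view shows the bar centred between the fingers at column 320, rows 140 to 245, so the middle of the bar is about 5 mm along tool x. I descend and grip.

Request:
arm_command(
  increments=[0.7,5,0,50,0,0.7,5,0,90,0,0.7,5,0,110,0,0.7,5,0,118,0,0.7,5,0,118,0,0.7,5,0,118,0,1,5,0,118,0,1,5,0,118,0,1,5,0,118,0,1,5,0,118,0,1,5,0,118,0,1,5,0,118,0],
)

```text
time: 6.92
tool_pos: [517.4, -10.3, 111.1]
tcp_rot: [3.141, 0.0, 1.865]
contact_force: [1.2, 1.2, 5.5]
grip_width: 8.5
```

Request:
arm_command(
  increments=[1,0,0.1,-7,0,1,0,0.5,-15,0,1,0,1.1,-22,0,1,0,2,-29,0,1,0,2,-29,0],
)

```text
time: 7.55
tool_pos: [519.3, -9.7, 140.2]
tcp_rot: [3.141, 0.001, 1.866]
contact_force: [4.8, 0.4, -3.4]
grip_width: 8.5
```

```bash
python3 - <<'E'
from h import *
a=imaging.capture("side");w=imaging.capture("wrist")
cv2.imwrite("pics/s3.png",np.hstack([cv2.resize(a[130:330,230:450],None,fx=1.9,fy=1.9),cv2.resize(w,(380,380))]))
E
```

```text
(no output)
```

View pics/s3.png

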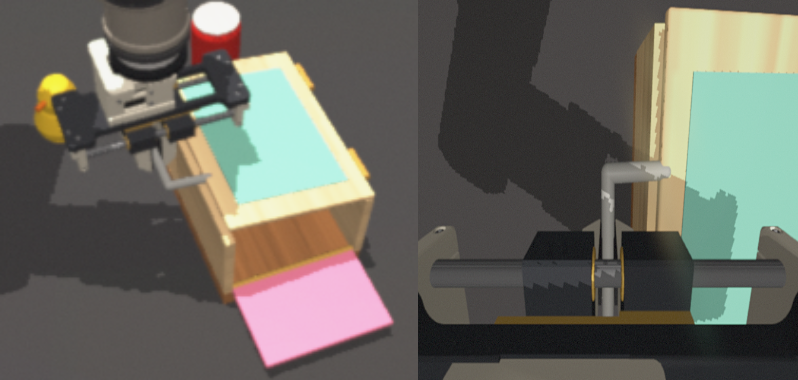

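The lid follows the fingers at about 8 degrees, the flap is level and the duck is clear. I continue along the arc to 60 degrees.

Request:
arm_command(
  increments=[1,0,2.6,-14.5,0,1,0,6.1,-28.7,0,1,0,10.7,-42.6,0,1,0,16.2,-56.2,0,1,0,22.6,-69.4,0,1,0,29.9,-82.1,0,1,0,38.1,-94.2,0,1,0,47.1,-105.8,0,1,0,56.9,-116.7,0,1,0,67.5,-126.9,0,1,0,78.7,-136.3,0,1,0,90.6,-144.9,0,1,0,97,-149,0,1,0,103,-152.7,0,1,0,103,-152.7,0,1,0,103,-152.7,0,1,0,103,-152.7,0,1,0,103,-152.7,0],
)

```text
time: 9.9
tool_pos: [615.5, 19.3, 293.1]
tcp_rot: [-3.137, 0.001, 1.865]
contact_force: [-4.7, -2.9, 7.5]
grip_width: 9.0
```

```bash
python3 - <<'E'
from h import *
o=sensors.get_obs();p=o["tool_pos"];print(p,o["contact_force"],o["grip_width"])
c=np.array([638.4,22.]);y=np.radians(16.9);ex=np.array([np.cos(y),np.sin(y)])
h=c+85*ex;X=(h-p[:2])@ex;Z=p[2]+19-129;print("bar rel hinge",X,Z,"R",np.hypot(X,Z),"deg",np.degrees(np.arctan2(Z,X)))
a=imaging.capture("side");t=imaging.capture("top")
for n,i,roi in(("side",a,(330,230,470,350)),("top",t,(390,90,470,210))):
    k=big(cv2.cvtColor(i,cv2.COLOR_BGR2HSV),(155,60,100),(178,255,255),roi);print(n,cv2.approxPolyDP(k,4,True)[:,0].tolist())
cv2.imwrite("pics/s4.png",np.hstack([cv2.resize(a[100:330,210:450],None,fx=1.6,fy=1.6),cv2.resize(t[60:290,240:480],None,fx=1.6,fy=1.6)]))
E
```

```text
[615.507  19.274 293.101] [-4.734 -2.855  7.54 ] 8.96239206700843
bar rel hinge 107.69649107033831 183.10083559674877 R 212.425163728526 deg 59.53675266371405
side [[415, 262], [353, 282], [370, 323], [436, 300]]
top [[406, 172], [407, 184], [415, 182], [417, 173]]
```

View pics/s4.png

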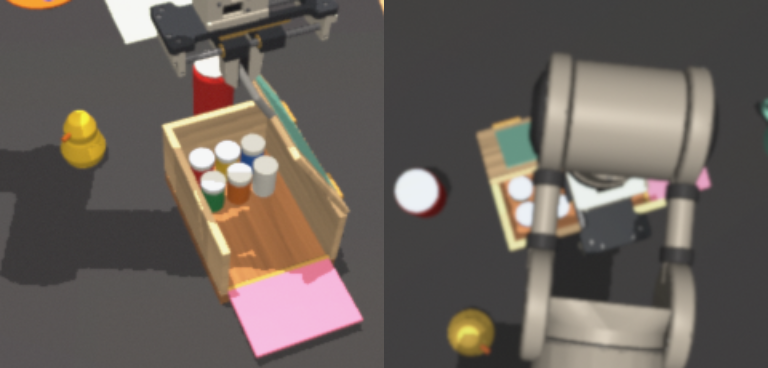

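```bash
python3 - <<'E'
from plant import sensors,ticket
o=sensors.get_obs();print(o["time"],o["tool_pos"],o["contact_force"],o["grip_width"])
print(ticket.close_job())
E
```

```text
10.0 [615.49158293  19.29271861 293.10473634] [-5.88779052 -2.46653458  7.44587948] 8.987821823336958
the job is handed in; nothing more can be done
None
```

I pressed the flap down with the shut fingers while the lid was closed, then gripped the lid bar and raised it along its arc. I handed the job in at 10.0 s with the fingers still holding the lid.

**Lid:** from the arm's pose it stands at about 59.5°. The bar works out 212 mm from the hinge, against 210 mm expected. The fingers are on the bar at a 9.0 mm opening, slightly under its 10 mm thickness. The arm's pose and grip were steady over the last two readings.

**Flap:** it looked level in the side view, with the same corner pixels before and after the lift. Its edge measured up to 4 mm high, about 0.04 rad and inside the limit. The arm hid most of the flap in the final top view.

**Loose things:** the can and duck stand clear of the lid and look unmoved in the last pictures. The mug was mostly outside the last pictures, so I did not check it again. My nearest approach to it left about 100 mm.

No check failed.

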